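# Put the milk roll away in the roll-top bread bin

## Robot

A 6-joint arm with a two-finger parallel gripper is mounted at the origin on a cart in front of the work surface, level with it; the furniture and walls round the work are solid. World frame = base frame: x ahead of the robot, y to its left, z up, the work surface at z = 0. Lengths are in m, angles in rad, forces in N, time in s.
With the tool pointing down it reaches from about 0.275 to 0.725 m from the base axis. Payload 15.9 kg.
Tool frame: the origin (TCP) lies at the very end of the fingers, on their centre line; the grasp point (between the pads) lies 19 mm behind it; z points along the fingers, y is the line along which they close (so a half turn about z gives the same grasp; the last joint's range is limited). The gripper opens to 85 mm and grips with 20 to 120 N. Pads are 22 mm wide; open, the fingers measure 114 mm over their backs; the gripper's body (76 mm by 85 mm) begins 54 mm behind the grasp point. The pads swing forward as they close: fully open they stand 13 mm farther back than shut.
Start: joints at [1.337, 0.213, -0.034, 1.323, 0, 1.571], TCP at [0.116, 0.486, 0.231] pointing down, gripper open.
Joint ranges: [-2.98, 2.98], [-0.74, 1.72], [-1.14, 1.35], [-2.1, 2.04], [-1.57, 1.44], [-3.14, 3.14]. Speed limits (rad/s): [1.89, 1.89, 2.39, 2.57, 3.14, 3.14].

## Interface

Orientations are given as a rotation vector (axis times angle).
In Python, from rig import bot, cams, workorder, monitor gives the robot as it stands (bot), with the cameras (cams), the job (workorder) and the readings (monitor).
- The arm moves only by the shell command python3 jog.py 'ROWS' [FORCE]. ROWS is 1 to 5 rows, one to a line, with the numbers parted by spaces; each row has 5 numbers: the opening from 0.0 (shut) to 1.0 (fully open), then dx, dy, dz in shares of the most that a row can go, 1 being 50 mm, then a turn about the tool's z in fractions of the full range, 1 being 180 degrees; each row shifts and turns the commanded pose from where the row before left it, along the tool's axes as they then stand; what a row does not reach is not made up. A row lasts 1/10 s, in which the tool goes at most 0.05 m and 0.15 rad, less where a joint would pass 70% of its speed; a pose out of reach is approached as far as the arm can. The fingers move at their own pace and stop on an object; FORCE is the grip in N (left out, the last holds). Time passes only in rows, so rows that do not move let the fingers close. It prints the time, the measured TCP pose, the force, the opening and the grip force at its end. No shift or turn number may pass 1 either way. Input that does not fit is refused with a message, and nothing moves.
- monitor.observe(): the state, without advancing time (a new reading comes with each control period).
- cams.capture(name): name is "scene" or "top" or "wrist"; returns the picture (480x640x3 uint8, red, green, blue); there is no depth.
- cams.get_calibration(name): a dict with "camera_matrix" (3x3 intrinsics, pixels), "dist_coeffs" ([k1, k2, p1, p2, k3] as OpenCV has them; the pictures are not rectified), "T" (4x4, takes a point from camera to world coordinates); the wrist camera has in their place "hand_eye" (4x4, takes a point from camera to tool coordinates, whose origin is the TCP and whose axes are the flange's). Camera axes: x right, y up, looking along -z (the intrinsics and any distortion apply to the point x, -y, -z); pixel columns grow to the right and rows downward; lengths in m; the calibration is good to about 2 mm. A picture is of the moment at which its call begins: read the wrist's pose just before it. get_calibration takes no time and is no camera call.
- workorder.finish_job(): hands the job in; it is judged then, once.
The state is a dict: "clock": time; "joint_pos": joint angles; "dq": joint speeds; "joint_efforts": joint torques, N m; "ee_pos": TCP position; "tool_rot": TCP orientation; "ft_force": force on the tool from outside, world axes, zero at the start; "torque": the same for the moment, N m; "width": opening from 0.0 (shut) to 1.0 (fully open); "finger_force": force on a finger pad.
Only numpy, scipy, OpenCV 4.12 (cv2) and the standard library are available. Lean on these libraries where they do the work, as an engineer would, in place of code of your own. Each camera call takes 0.05 s, during which the arm holds its last target. There are 200 camera calls.

## Task

Roll the bread bin's cover all the way up, take the milk roll off the white plate, lay it flat on the bin's floor in the free space beside the croissant, and let go of it. Then roll the cover gently down until it is fully closed. Leave the croissant and the mandarin where they are.

Things in the scene. Friction and masses are not known exactly. Their poses are not given: they have to be found in the camera images.
- bread_bin: Wooden roll-top bread bin, fixed, 386 (x) x 408 (y) x 248 (z) mm: two half-round end cheeks 14 mm thick (inner faces at y = +190 and -190), a 20 mm high front sill from x = -188 to -174, a fixed curved back shell over the rear half. Origin: centre of the underside; x to the rear, y to the robot's left, z up; the front faces -x.
- bin_floor (a point): Middle of the bin's inner floor, 12 mm above the table, axes as the bin. With the cover fully up the bin is open above from x = -174 to x = -25 mm over the full inner width; behind that the cover and shell are about 215 mm above the floor, curving down to the rear.
- bin_cover (a joint): How far the slatted curved cover (radius 185 mm, 6 mm thick) is rolled up, rad: 0 = fully closed, front edge on the sill; 1.6 = fully up at its stop, under the back shell. It stays wherever it is left; moving it takes about 3 to 7 N at the pull.
- cover_pull (a point): Centre of the steel pull low on the cover's front, at the middle of its width: a round bar 20 mm thick, 40 mm long along the bin's y, on one 10 mm stem 20 mm long; its free ends can be pinched. At joint value q it lies, in the bin's frame, at x = -215 cos(q + 0.07), y = 0, z = 55 + 215 sin(q + 0.07) mm (the cover's axis is at x = 0, z = 55).
- milk_roll: Golden-brown oval milk roll on the white plate: 111 mm long, 65 mm wide, 46 mm high, widest 10 to 20 mm above its underside. Its long axis points 111 degrees (1.94 rad) anticlockwise of its own x axis, seen from above. Origin: its underside; z up. The middle of its width and length lies at x = 3, y = 1 mm. Grasp it across the middle. About 45 g.
- croissant: Small croissant already in the bin, on its floor in the left half (+y of the bin): 107 (x) x 62 (y) x 37 mm; it may lie tilted by 0.25 rad. Origin: centre of its underside. Hidden while the cover is closed.
- plate: White oval plate, 346 (x) x 162 (y) x 21 mm, its flat inner floor 7 mm above the table; it carries the milk roll near one end and the mandarin near the other. Origin: centre of its underside.
- mandarin: Orange mandarin on the plate, 55 mm across, 48 mm high. Origin: its underside. To be left alone.

How it is judged:
On the way, in this order (a step that is already met when the one before it is completed fails the run):
1. the cover is rolled up (at least 1.4 of its 1.6 rad) (value of joint bin_cover above 1.4 rad), for 0.2 s.
2. the milk roll lies on the bin's floor, let go, with the cover still up (value of joint bin_cover above 1 rad and x of milk_roll in the frame of bread_bin between -0.13 and 0.13 m and y of milk_roll in the frame of bread_bin between -0.17 and 0.08 m and z of milk_roll in the frame of bread_bin below 0.025 m and angle between milk_roll's own z axis and vertical below 0.3 rad and contact force between milk_roll and the fingers below 0.1 N and linear speed of milk_roll below 0.03 m/s), for 0.2 s.
At the end, for the whole second after the job is handed in: Cover closed (under 0.04 rad). Milk roll at rest, flat (tilt under 0.3 rad) on the bin floor (within 13 mm), its centre within 130 mm of the bin's middle in x and from 170 mm right to 80 mm left of it. Croissant and mandarin each within 30 mm of their start (value of joint bin_cover below 0.04 rad and x of milk_roll in the frame of bread_bin between -0.13 and 0.13 m and y of milk_roll in the frame of bread_bin between -0.17 and 0.08 m and z of milk_roll in the frame of bread_bin below 0.025 m and angle between milk_roll's own z axis and vertical below 0.3 rad and linear speed of milk_roll below 0.02 m/s and distance of each of croissant, mandarin from where it was at the start of the episode below 0.03 m); the robot touches nothing.
It fails at once if the croissant is pushed more than 30 mm (distance of croissant from where it was at the start of the episode above 0.03 m).
It fails at once if the mandarin is moved more than 30 mm (distance of mandarin from where it was at the start of the episode above 0.03 m).
It fails at once if the cover is slammed down (faster than 2 rad/s) (velocity of joint bin_cover below -2 rad/s).
It also fails if it takes over 72 s, if anything falls off the work surface, if the arm or the gripper's body presses on something with over 40 N, if the wrist force passes 120 N, or if a joint passes its speed limit or range.

## Working session

There is one attempt and no reset: what is moved stays moved. The work goes in short steps, Python scripts to look and compute and a shell command to move; the robot and the scene stay as the last step left them, time stands still between calls to the robot, and variables do not carry over. Pictures are saved under pics/ and viewed, at most 10 in all, crops included, and the job is handed in when it is done.

```bash
ls; mkdir -p pics
python3 - <<'E'
from rig import bot, cams, workorder, monitor
import cv2,numpy as np
o=monitor.observe();print({k:np.round(v,3).tolist() for k,v in o.items()})
ims=[cams.capture(n) for n in("scene","top")]
for n,i in zip(("scene","top"),ims): cv2.imwrite(f"pics/{n}0.png",i[:,:,::-1])
for n in("scene","top","wrist"):print({k:np.round(v,4).tolist() for k,v in cams.get_calibration(n).items()})
E
```

```text
jog.py
pics
rig.py
{'clock': 0.0, 'joint_pos': [1.337, 0.213, -0.035, 1.324, -0.0, 1.571], 'dq': [0.001, 0.001, 0.0, 0.003, 0.0, -0.0], 'joint_efforts': [-0.002, -68.617, 48.711, 0.018, 0.0, 0.0], 'ee_pos': [0.116, 0.486, 0.231], 'tool_rot': [-0.366, -3.12, 0.002], 'ft_force': [-0.621, 0.22, 0.526], 'torque': [-0.002, 0.047, 0.032], 'finger_force': 0.0, 'width': 1.002}
{'camera_matrix': [[489.6367, 0.0, 315.169], [0.0, 489.6367, 246.5503], [0.0, 0.0, 1.0]], 'dist_coeffs': [-0.0634, 0.0, 0.0, 0.0, 0.0], 'T': [[0.7671, -0.288, 0.5732, 1.1181], [0.6415, 0.3546, -0.6803, -0.7289], [-0.0073, 0.8896, 0.4568, 0.5209], [0.0, 0.0, 0.0, 1.0]]}
{'camera_matrix': [[462.2993, 0.0, 322.3407], [0.0, 462.2993, 233.7127], [0.0, 0.0, 1.0]], 'dist_coeffs': [-0.0114, 0.0, 0.0, 0.0, 0.0], 'T': [[0.179, 0.7733, -0.6082, 0.0033], [-0.9838, 0.134, -0.1191, -0.131], [-0.0106, 0.6197, 0.7848, 0.7714], [0.0, 0.0, 0.0, 1.0]]}
{'camera_matrix': [[420.7933, 0.0, 320.5376], [0.0, 420.7933, 246.1514], [0.0, 0.0, 1.0]], 'dist_coeffs': [0.0201, 0.0, 0.0, 0.0, 0.0], 'hand_eye': [[-0.0002, 0.9456, 0.3252, 0.0851], [1.0, 0.0001, 0.0003, -0.0001], [0.0003, 0.3252, -0.9456, -0.1429], [0.0, 0.0, 0.0, 1.0]]}
```

View pics/scene0.png

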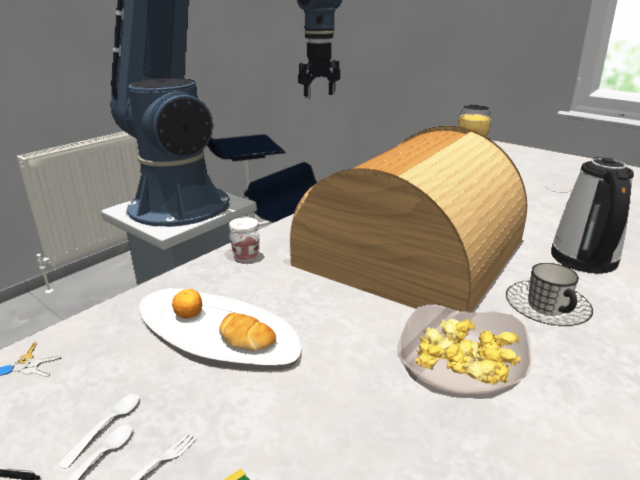

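View pics/top0.png

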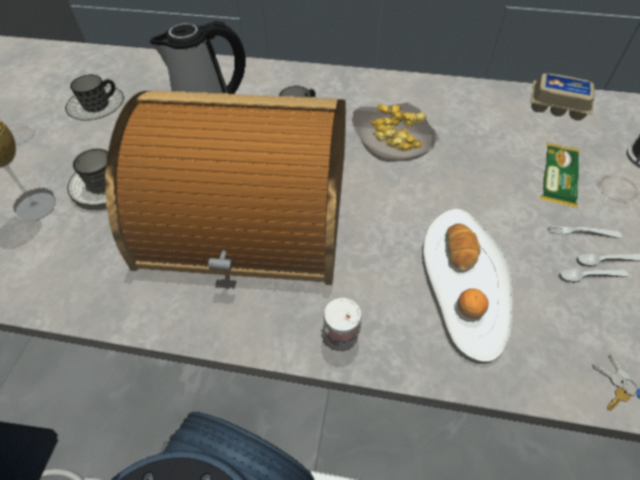

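The scene view shows the bin, with the roll at (248,332) and the mandarin at (187,303). In the top view, the pull is at (220,264), the sill runs from (130,268) to (333,282), the roll is at (462,247), the mandarin at (472,303) and a jar at (342,322).

```bash
cat > h.py <<'E'
import numpy as np,cv2
from rig import bot, cams, workorder, monitor
def ray(cam,px,o=None):
    c=cams.get_calibration(cam)
    p=cv2.undistortPoints(np.array(px,float).reshape(-1,1,2),np.array(c["camera_matrix"]),np.array(c["dist_coeffs"])).reshape(-1,2)
    d=np.c_[p[:,0],-p[:,1],-np.ones(len(p))]
    if "T" in c: T=np.array(c["T"])
    else:
        W=np.eye(4);W[:3,:3]=cv2.Rodrigues(np.array(o["tool_rot"]))[0];W[:3,3]=o["ee_pos"];T=W@np.array(c["hand_eye"])
    return T[:3,3],d@T[:3,:3].T
def onz(cam,px,z,o=None):
    c,d=ray(cam,px,o); return c+d*((z-c[2])/d[:,2:])
def proj(cam,P):
    c=cams.get_calibration(cam);T=np.linalg.inv(np.array(c["T"]));P=np.atleast_2d(P)@T[:3,:3].T+T[:3,3]
    return cv2.projectPoints((P*[1,-1,-1]).reshape(-1,1,3),np.zeros(3),np.zeros(3),np.array(c["camera_matrix"]),np.array(c["dist_coeffs"]))[0].reshape(-1,2)
def w2b(P,b): # b=(x,y,yaw)
    c,s=np.cos(b[2]),np.sin(b[2]); P=np.atleast_2d(P)-[b[0],b[1],0]
    return P@np.array([[c,-s,0],[s,c,0],[0,0,1]])
def b2w(P,b):
    c,s=np.cos(b[2]),np.sin(b[2]); return np.atleast_2d(P)@np.array([[c,s,0],[-s,c,0],[0,0,1]])+[b[0],b[1],0]
E
python3 - <<'E'
from h import *
i=cv2.imread("pics/top0.png")
cv2.imwrite("pics/c1.png",cv2.resize(i[225:335,110:370],None,fx=3,fy=3,interpolation=cv2.INTER_CUBIC))
print(onz("top",[(130,268),(333,282)],0.0),onz("top",[(220,264)],.07),onz("top",[(342,305),(342,345)],.0),onz("top",[(342,308)],.07))
hsv=cv2.cvtColor(i,cv2.COLOR_BGR2HSV)
m=cv2.inRange(hsv,(5,110,90),(25,255,255));m[:,:400]=0;m[:200]=0;m[340:]=0;m[:,520:]=0
for c in cv2.findContours(m,0,2)[0]:
    if cv2.contourArea(c)>80: print(cv2.contourArea(c),cv2.minAreaRect(c),onz("top",[cv2.minAreaRect(c)[0]],.03),onz("top",cv2.boxPoints(cv2.minAreaRect(c)),.02))
E
```

```text
[[ 0.44769498  0.35364001  0.        ]
 [ 0.48579627 -0.05623584  0.        ]] [[0.44458909 0.14865131 0.07      ]] [[ 0.43812323 -0.08149497  0.        ]
 [ 0.35783783 -0.09393758  0.        ]] [[ 0.39288437 -0.08688585  0.07      ]]
582.5 ((472.7500305175781, 302.25), (28.284271240234375, 26.16295051574707), 45.0) [[ 0.46794533 -0.31746347  0.03      ]] [[ 0.46971368 -0.28495672  0.02      ]
 [ 0.5165773  -0.31933962  0.02      ]
 [ 0.47869562 -0.35491527  0.02      ]
 [ 0.43425134 -0.32059102  0.02      ]]
979.0 ((463.4917907714844, 245.4098663330078), (43.63822937011719, 29.152509689331055), 84.80557250976562) [[ 0.59669167 -0.3016844   0.03      ]] [[ 0.65310463 -0.27036019  0.02      ]
 [ 0.67078502 -0.33036975  0.02      ]
 [ 0.55949684 -0.33540376  0.02      ]
 [ 0.54348126 -0.27956839  0.02      ]]
```

View pics/c1.png

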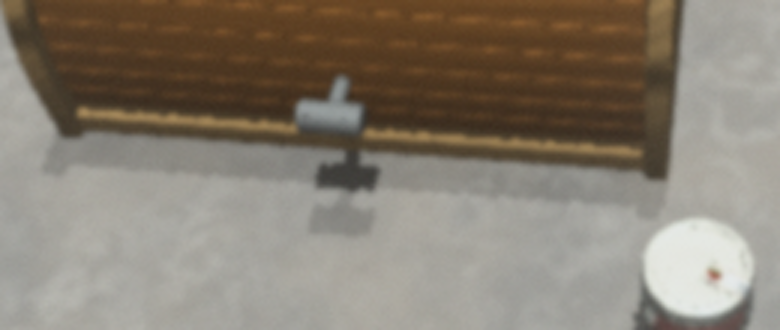

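The crop shows the pull bar's centre at (220,263) and the cheeks' front bottom corners at about (131,270) and (332,285).

Run:
```python
from h import *
from scipy.optimize import least_squares
A=onz("top",[(130.7,270.3),(331.7,284.7)],0.);p=onz("top",[(220,263.3)],.07)[0];print(A,np.linalg.norm(A[0]-A[1]),p)
B=np.array([[-.193,.204,0],[-.193,-.204,0],[-.2145,0,.07]]);O=np.r_[A,[p]]
r=least_squares(lambda b:(b2w(B,b)-O)[:,:2].ravel(),[.65,.15,-.1])
b=r.x;print(b,r.fun*1000)
q=np.array([0,.4,.8,1.2,1.6]);print(b2w(np.c_[-.215*np.cos(q+.07),0*q,.055+.215*np.sin(q+.07)],b))
# check w/ scene
print(proj("scene",b2w([[.193,-.204,0],[-.193,-.204,0],[-.193,-.204,0.055]],b)))
print(proj("top",b2w([[0,.204,.248],[0,-.204,.248]],b)))
np.save("b.npy",b)
```

```text
[[ 0.44269979  0.34981454  0.        ]
 [ 0.47922714 -0.0547575   0.        ]] 0.4062176555971533 [0.4460928  0.14914352 0.07      ]
[0.65537148 0.16596464 0.08953399] [ 2.20420713  2.07599712  2.15793794  0.28227839 -4.36214503 -2.3582755 ]
[[0.44175708 0.14678762 0.07003771]
 [0.46445209 0.14882504 0.15237055]
 [0.51728908 0.15356843 0.21933072]
 [0.59192624 0.16026891 0.26034668]
 [0.67658001 0.16786861 0.26894292]]
[[464.0797322  324.83180475]
 [291.18290298 265.37769166]
 [290.40956271 242.72995489]]
[[121.39634779 108.28599556]
 [340.8316725  118.63912723]]
```

Run:
```python
from h import *
b=np.load("b.npy")
i=cv2.imread("pics/scene0.png")
i=cv2.resize(i[200:350,280:540],None,fx=3,fy=3,interpolation=cv2.INTER_CUBIC)
for p in proj("scene",b2w([[.193,-.204,0],[-.193,-.204,0],[.193,-.204,.055]],b)): cv2.circle(i,tuple(int(v) for v in (p-[280,200])*3),4,(0,0,255),1)
cv2.imwrite("pics/c2.png",i)
```

```text
(no output)
```

View pics/c2.png

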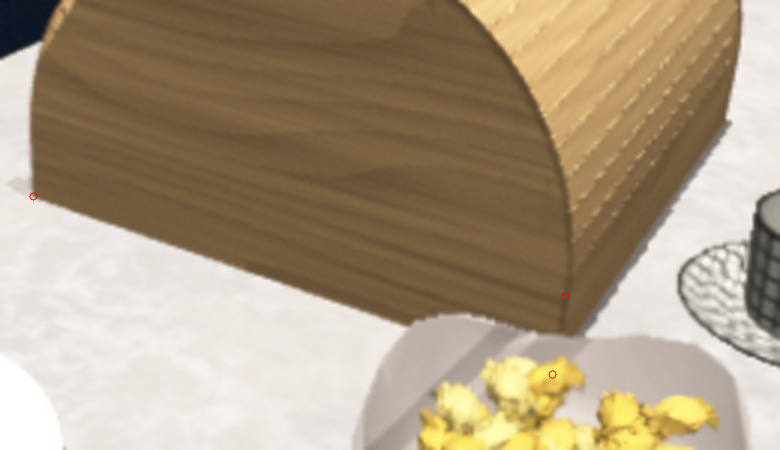

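Both views agree on the bin pose: (0.655, 0.166), yaw 0.09. Next I move to a point in front of the pull.

```bash
cat > d.py <<'E'
import sys
from h import *
# usage d.py x y z [closing-axis angle]: delta in the tool's axes (after the turn) and the turn
a=[float(v) for v in sys.argv[1:]]
o=monitor.observe();R=cv2.Rodrigues(np.array(o["tool_rot"]))[0]
ang=np.arctan2(R[1,1],R[0,1]);t=0
if len(a)>3: t=-((a[3]-ang+np.pi/2)%np.pi-np.pi/2)
d=np.array(a[:3])-o["ee_pos"]
R2=R@cv2.Rodrigues(np.array([0,0,t]))[0]
print("t",round(o["clock"],2),"pos",np.round(o["ee_pos"],4),"ang",round(ang,3),"turn",round(t,3),"tool d now",np.round(R.T@d,4),"after turn",np.round(R2.T@d,4),"tiltz",np.round(R[:,2],3))
E
python3 d.py .40 .146 .17 1.66
```

```text
t 0.1 pos [0.1158 0.4861 0.2309] ang 1.337 turn -0.323 tool d now [-0.3553 -0.265   0.0611] after turn [-0.2528 -0.364   0.0611] tiltz [-0.    -0.001 -1.   ]
```

The manual's scale: shifts go in shares of 50 mm and turns go in shares of 180 degrees. Converting my numbers, -0.0355 m is -0.71, -0.0265 m is -0.53.

```bash
python3 jog.py '1 -0.71 -0.53 0.12 0
1 -0.71 -0.53 0.12 0
1 -0.71 -0.53 0.12 0
1 -0.71 -0.53 0.12 0
1 -0.71 -0.53 0.12 0' 40; python3 jog.py '1 -0.71 -0.53 0.12 0
1 -0.71 -0.53 0.12 0
1 -0.71 -0.53 0.12 0
1 -0.71 -0.53 0.12 0
1 -0.71 -0.53 0.12 0'; python3 jog.py '1 0 0 0 -0.035
1 0 0 0 -0.035
1 0 0 0 -0.0328
1 0 0 0 0
1 0 0 0 0'; python3 d.py .40 .146 .17 1.66
python3 - <<'E'
from h import *
import json
o=monitor.observe();i=cams.capture("wrist");cv2.imwrite("pics/w1.png",i[:,:,::-1])
json.dump({k:np.array(o[k]).tolist() for k in("ee_pos","tool_rot")},open("w1.json","w"))
E
```

```text
clock: 0.6
ee_pos: [0.2584, 0.3148, 0.201]
tool_rot: [-0.366, -3.12, 0.0]
ft_force: [0.2, 0.3, -0.3]
width: 1.0
finger_force: 0.0
clock: 1.1
ee_pos: [0.4005, 0.1446, 0.171]
tool_rot: [-0.367, -3.12, -0.0]
ft_force: [1.2, 2.0, 0.4]
width: 1.003
finger_force: 0.0
clock: 1.6
ee_pos: [0.3997, 0.1464, 0.1712]
tool_rot: [0.135, -3.138, 0.0]
ft_force: [0.9, -0.8, -0.0]
width: 0.997
finger_force: 0.0
t 1.6 pos [0.3997 0.1464 0.1712] ang 1.657 turn -0.003 tool d now [-0.0003 -0.0004  0.0012] after turn [-0.0003 -0.0004  0.0012] tiltz [-0. -0. -1.]
```

View pics/w1.png

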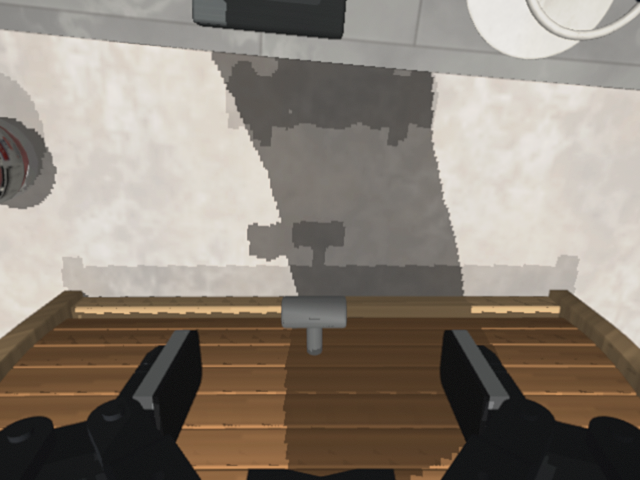

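The wrist view shows the pull bar centred at (314,312), with the sill level and therefore aligned with the tool.

```bash
python3 - <<'E'
from h import *
import json
o=json.load(open("w1.json"));print(onz("wrist",[(314,312),(283,312),(345,312)],.07,o),onz("wrist",[(70,293),(568,292)],.03,o))
E
python3 d.py .44 .147 .056
```

```text
[[0.44380414 0.14604441 0.07      ]
 [0.44551756 0.12603576 0.07      ]
 [0.44208008 0.1660558  0.07      ]] [[ 0.46436769 -0.03317038  0.03      ]
 [ 0.4321341   0.33220329  0.03      ]]Traceback (most recent call last):
  File "d.py", line 9, in <module>
    R2=R@cv2.Rodrigues(np.array([0,0,t]))[0]
         ~~~~~~~~~~~~~^^^^^^^^^^^^^^^^^^^
cv2.error: OpenCV(4.12.0) /io/opencv/modules/calib3d/src/calibration_base.cpp:151: error: (-210:Unsupported format or combination of formats) The matrices must have 32f or 64f data type in function 'Rodrigues'
```

Converted, 0.039 m is 0.78, 0.038 m is 0.76.

```bash
sed -i 's/\[0,0,t\]/[0.,0.,t]/' d.py; python3 jog.py '1 0 -0.08 0.78 0
1 0 0 0.78 0
1 0 0 0.76 0
1 -0.4 0 0 0
1 -0.4 0 0 0'; python3 jog.py '1 0 0 0 0
0.2 0 0 0 0
0.2 0 0 0 0
0.2 0 0 0 0
0.2 0 0 0 0';python3 jog.py '0 0 0 0 0
0 0 0 0 0
0 0 0 0 0'  40; python3 d.py .4405 .1458 .055
```

```text
clock: 2.15
ee_pos: [0.4391, 0.1457, 0.0541]
tool_rot: [0.137, -3.136, 0.001]
ft_force: [0.3, 0.9, 1.6]
width: 0.997
finger_force: 0.0
clock: 2.65
ee_pos: [0.4395, 0.1455, 0.0554]
tool_rot: [0.139, -3.138, 0.001]
ft_force: [-0.2, -5.6, 1.5]
width: 0.464
finger_force: 45.7
clock: 2.95
ee_pos: [0.4395, 0.1455, 0.0554]
tool_rot: [0.139, -3.138, 0.001]
ft_force: [-1.1, -5.4, 1.9]
width: 0.457
finger_force: 45.8
t 2.95 pos [0.4395 0.1455 0.0554] ang 1.66 turn 0 tool d now [-0.001   0.0002  0.0004] after turn [-0.001   0.0002  0.0004] tiltz [-0.    -0.001 -1.   ]
```

The pull is pinched. Next I work out the arc steps.

```bash
python3 -c "
import numpy as np
q=np.arange(0,1.61,.1)+.07
for k in range(16): print('%.1f: %.4f 0 %.4f'%(q[k]-.07,-.215*(np.cos(q[k])-np.cos(q[k+1])),-.215*(np.sin(q[k+1])-np.sin(q[k]))))"
```

```text
0.0: -0.0026 0 -0.0213
0.1: -0.0047 0 -0.0210
0.2: -0.0068 0 -0.0204
0.3: -0.0088 0 -0.0196
0.4: -0.0107 0 -0.0187
0.5: -0.0125 0 -0.0175
0.6: -0.0142 0 -0.0162
0.7: -0.0157 0 -0.0147
0.8: -0.0171 0 -0.0130
0.9: -0.0183 0 -0.0112
1.0: -0.0193 0 -0.0094
1.1: -0.0202 0 -0.0074
1.2: -0.0208 0 -0.0053
1.3: -0.0212 0 -0.0032
1.4: -0.0215 0 -0.0011
1.5: -0.0215 0 0.0011
```

Converted, -0.0213 m is -0.426, -0.021 m is -0.42.

```bash
python3 jog.py '0 -0.052 0 -0.426 0
0 -0.094 0 -0.42 0
0 -0.136 0 -0.408 0
0 -0.176 0 -0.392 0
0 -0.214 0 -0.374 0' 40; python3 d.py 0 0 0
```

```text
clock: 3.45
ee_pos: [0.4736, 0.1485, 0.1568]
tool_rot: [-0.139, 3.138, -0.001]
ft_force: [11.9, -2.2, -16.3]
width: 0.464
finger_force: 42.2
t 3.45 pos [0.4736 0.1485 0.1568] ang 1.66 turn 0 tool d now [ 0.4849 -0.1058  0.1569] after turn [ 0.4849 -0.1058  0.1569] tiltz [ 0.    -0.001 -1.   ]
```

Converted, -0.0183 m is -0.366, -0.0175 m is -0.35.

```bash
python3 jog.py '0 -0.25 0 -0.35 0
0 -0.284 0 -0.324 0
0 -0.314 0 -0.294 0
0 -0.342 0 -0.26 0
0 -0.366 0 -0.224 0'; python3 jog.py '0 -0.386 0 -0.188 0
0 -0.404 0 -0.148 0
0 -0.416 0 -0.106 0'; python3 d.py 0 0 0
```

```text
clock: 3.95
ee_pos: [0.5506, 0.1553, 0.2287]
tool_rot: [0.139, -3.136, 0.002]
ft_force: [1.8, -4.8, -13.0]
width: 0.457
finger_force: 42.4
clock: 4.25
ee_pos: [0.6107, 0.1606, 0.2507]
tool_rot: [0.139, -3.136, 0.002]
ft_force: [-3.1, -4.6, -6.9]
width: 0.458
finger_force: 42.1
t 4.25 pos [0.6107 0.1606 0.2507] ang 1.66 turn 0 tool d now [ 0.622  -0.1055  0.2522] after turn [ 0.622  -0.1055  0.2522] tiltz [-0.002 -0.001 -1.   ]
```

Converted, -0.0215 m is -0.43, -0.0212 m is -0.424.

```bash
python3 jog.py '0 -0.424 0 -0.064 0
0 -0.43 0 -0.022 0
0 -0.36 0 0.012 0
0 0 0 0 0
0 0 0 0 0'; python3 d.py 0 0 0;python3 - <<'E'
from h import *
b=np.load("b.npy");print(w2b([monitor.observe()["ee_pos"]],b))
i=cams.capture("top");cv2.imwrite("pics/t2.png",i[:,:,::-1])
E
```

```text
clock: 4.75
ee_pos: [0.6723, 0.166, 0.2543]
tool_rot: [-0.139, 3.138, -0.002]
ft_force: [5.1, -6.5, -2.2]
width: 0.462
finger_force: 42.2
t 4.75 pos [0.6723 0.166  0.2543] ang 1.659 turn 0 tool d now [ 0.6844 -0.1058  0.2541] after turn [ 0.6844 -0.1058  0.2541] tiltz [ 0.001 -0.001 -1.   ]
[[ 0.01682036 -0.00146182  0.25430882]]
```

View pics/t2.png

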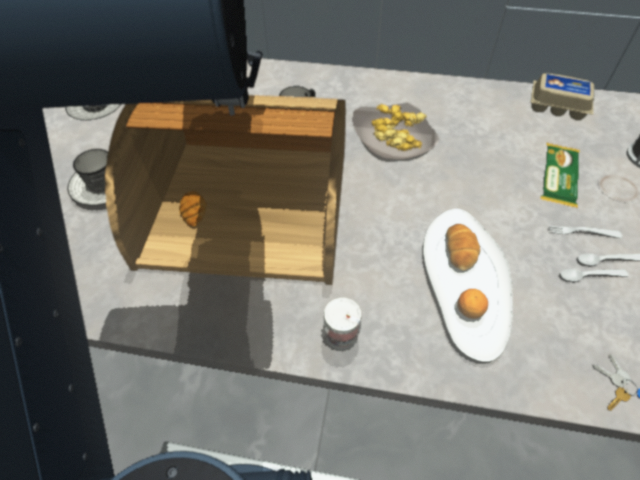

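The cover is fully up. The croissant is at (191,210), and the floor to its right is free. I release the pull and lift off.

Converted, -0.03 m is -0.6, 0.01 m is 0.2.

```bash
python3 jog.py '1 0 0 0 0
1 0 0 0 0
1 0 0 0 0
1 0 0 0 0
1 0 0 0 0'; python3 jog.py '1 0 0 -0.6 0
1 0.2 0 -0.6 0'; python3 d.py .54 -.29 .24 1.62
python3 - <<'E'
from h import *
b=np.load("b.npy");i=cv2.imread("pics/t2.png")
print("croissant",w2b(onz("top",[(191,210),(180,198),(202,225)],.03),b))
E
```

```text
clock: 5.3
ee_pos: [0.6714, 0.1667, 0.2548]
tool_rot: [-0.14, 3.138, 0.0]
ft_force: [-0.1, -0.2, -0.4]
width: 1.001
finger_force: 0.0
clock: 5.5
ee_pos: [0.6609, 0.1655, 0.3141]
tool_rot: [0.14, -3.135, 0.001]
ft_force: [0.4, 0.2, 0.8]
width: 1.005
finger_force: 0.0
t 5.5 pos [0.6609 0.1655 0.3141] ang 1.66 turn 0.04 tool d now [ 0.1607 -0.4429  0.0748] after turn [ 0.1429 -0.449   0.0748] tiltz [-0.003 -0.001 -1.   ]
croissant [[-0.05235219  0.10919409  0.03      ]
 [-0.02006943  0.14264745  0.03      ]
 [-0.09122949  0.07514254  0.03      ]]
```

Converted, -0.0443 m is -0.886, 0.016 m is 0.32.

```bash
python3 jog.py '1 0.32 -0.886 0 0
1 0.32 -0.886 0 0
1 0.32 -0.886 0 0
1 0.32 -0.886 0 0
1 0.32 -0.886 0 0'; python3 jog.py '1 0.32 -0.886 0 0
1 0.32 -0.886 0.3 0
1 0.32 -0.886 0.4 0
1 0.32 -0.886 0.4 0
1 0.32 -0.886 0.4 0';python3 jog.py '1 0 0 0 0.0127
1 0 0 0 0'
python3 - <<'E'
from h import *
import json
o=monitor.observe();i=cams.capture("wrist")[:,:,::-1].copy()
json.dump({k:np.array(o[k]).tolist() for k in("ee_pos","tool_rot")},open("w2.json","w"))
hsv=cv2.cvtColor(i,cv2.COLOR_BGR2HSV);m=cv2.inRange(hsv,(5,90,60),(26,255,255))
for c in cv2.findContours(m,0,2)[0]:
    if cv2.contourArea(c)>800:
        r=cv2.minAreaRect(c);print(cv2.contourArea(c),r);B=cv2.boxPoints(r);cv2.drawContours(i,[B.astype(int)],0,(255,0,0),1)
        P=onz("wrist",B,.025,o);print(onz("wrist",[r[0]],.025,o),P[:,:2],np.linalg.norm(P[0]-P[1]),np.linalg.norm(P[1]-P[2]))
cv2.imwrite("pics/w2.png",i)
E
python3 d.py .54 -.29 .24
```

```text
clock: 6.0
ee_pos: [0.6007, -0.0636, 0.3149]
tool_rot: [-0.14, 3.138, -0.0]
ft_force: [0.2, 0.2, 0.0]
width: 0.999
finger_force: 0.0
clock: 6.5
ee_pos: [0.5416, -0.2883, 0.2406]
tool_rot: [-0.14, 3.138, -0.0]
ft_force: [1.3, 1.0, 0.2]
width: 1.004
finger_force: 0.0
clock: 6.7
ee_pos: [0.5417, -0.2876, 0.2406]
tool_rot: [0.073, -3.14, -0.001]
ft_force: [0.3, 0.4, 0.6]
width: 0.997
finger_force: 0.0
6045.0 ((300.9999694824219, 263.0), (113.99998474121094, 67.99998474121094), 90.0)
[[ 0.59668472 -0.30265433  0.025     ]] [[ 0.54478826 -0.33390395]
 [ 0.54206082 -0.27468245]
 [ 0.65369195 -0.2682982 ]
 [ 0.65663559 -0.33334521]] 0.059284266852335926 0.11181354125959543
3690.0 ((288.0, 109.0), (69.29645538330078, 66.46803283691406), 45.0)
[[ 0.46370908 -0.31725409  0.025     ]] [[ 0.46479047 -0.35596495]
 [ 0.42831047 -0.31873344]
 [ 0.4626791  -0.27843848]
 [ 0.50184102 -0.31564776]] 0.05212461787235896 0.052961176821149744
t 6.75 pos [ 0.5423 -0.2867  0.2412] ang 1.62 turn 0 tool d now [ 0.0025 -0.0031  0.0012] after turn [ 0.0025 -0.0031  0.0012] tiltz [ 0.  0. -1.]
```

View pics/w2.png

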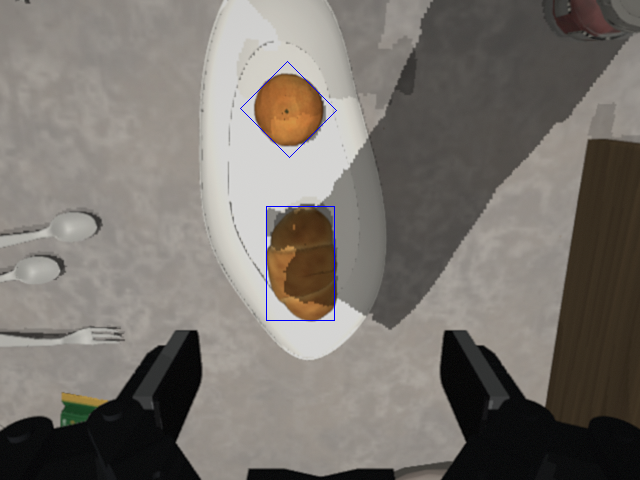

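The wrist view shows the roll centred at (301,263), which is (0.597, -0.302), with its long axis nearly along world x. The mandarin, at (288,109), is well clear.

Converted, 0.04 m is 0.8, 0.03 m is 0.6, -0.04 rad / 3.1416 = -0.0127.

```bash
python3 jog.py '0.9 0 0 0 -0.0127
0.9 -0.4 -0.2 0.8 0
0.9 -0.4 -0.06 0.8 0
0.9 -0.25 0 0.8 0
0.9 0 0 0.6 0' 20; python3 d.py .597 -.302 .012 1.66
```

```text
clock: 7.25
ee_pos: [0.5973, -0.293, 0.0888]
tool_rot: [0.146, -3.138, -0.001]
ft_force: [0.5, 0.9, -0.7]
width: 0.899
finger_force: 0.0
t 7.25 pos [ 0.5973 -0.293   0.0888] ang 1.664 turn 0.004 tool d now [ 0.0011 -0.0089  0.0768] after turn [ 0.0011 -0.0089  0.0768] tiltz [-0.     0.001 -1.   ]
```

Converted, 0.03 m is 0.6, -0.009 m is -0.18.

```bash
python3 jog.py '0.9 0.02 -0.18 0 0
0.9 0 0 0.6 0
0.9 0 0 0.6 0
0.9 0 0 0.32 0
0.9 0 0 0 0'; python3 d.py .597 -.302 .005
```

```text
clock: 7.75
ee_pos: [0.5955, -0.3037, 0.0152]
tool_rot: [0.142, -3.137, -0.001]
ft_force: [-0.7, 0.7, -0.4]
width: 0.901
finger_force: 0.0
t 7.75 pos [ 0.5955 -0.3037  0.0152] ang 1.661 turn 0 tool d now [-0.0016  0.0016  0.0102] after turn [-0.0016  0.0016  0.0102] tiltz [-0.001  0.    -1.   ]
```

Converted, 0.005 m is 0.1, 0.003 m is 0.06.

```bash
python3 jog.py '0.9 -0.02 0.032 0.1 0
0.9 0 0 0.06 0
0.9 0 0 0 0'; python3 d.py .597 -.302 .005
```

```text
clock: 8.05
ee_pos: [0.5971, -0.3024, 0.0081]
tool_rot: [-0.141, 3.137, -0.001]
ft_force: [-0.4, 0.5, 0.6]
width: 0.9
finger_force: 0.0
t 8.05 pos [ 0.5971 -0.3024  0.0081] ang 1.66 turn 0 tool d now [0.0001 0.0004 0.0031] after turn [0.0001 0.0004 0.0031] tiltz [ 0.001 -0.001 -1.   ]
```

No contact so far. I close here.

Converted, -0.03 m is -0.6, -0.02 m is -0.4.

```bash
python3 jog.py '0.5 0 0 0 0
0.3 0 0 0 0
0.3 0 0 0 0
0.3 0 0 0 0
0.3 0 0 0 0' 20;  python3 jog.py '0.3 0 0 -0.4 0
0.3 0 0 -0.6 0
0.3 0 0 0 0'
```

```text
clock: 8.55
ee_pos: [0.597, -0.3024, 0.0083]
tool_rot: [-0.14, 3.137, -0.001]
ft_force: [-1.5, 3.1, 8.9]
width: 0.736
finger_force: 20.2
clock: 8.85
ee_pos: [0.5986, -0.3034, 0.0615]
tool_rot: [-0.14, 3.133, -0.005]
ft_force: [0.6, -0.8, 0.5]
width: 0.74
finger_force: 22.2
```

Converted, -0.045 m is -0.9, 0.012 m is 0.24.

```bash
python3 jog.py '0.3 0.24 0 -0.9 0
0.3 0.24 0 -0.9 0
0.3 0.24 0 -0.9 0
0.3 0.24 0 -0.9 0
0.3 0.24 0 -0.9 0'; python3 -c "
from h import *
print(b2w([[-.098,-.075,0]],np.load('b.npy')))"; python3 d.py .565 .082 .29 1.66
```

```text
clock: 9.35
ee_pos: [0.536, -0.3075, 0.2841]
tool_rot: [-0.14, 3.138, -0.0]
ft_force: [1.4, -0.4, -0.5]
width: 0.737
finger_force: 22.7
[[0.56447009 0.08250244 0.        ]]
t 9.35 pos [ 0.536  -0.3075  0.2841] ang 1.66 turn 0.0 tool d now [-0.0636  0.3853 -0.006 ] after turn [-0.0636  0.3853 -0.006 ] tiltz [ 0. -0. -1.]
```

Converted, 0.0385 m is 0.77, -0.0064 m is -0.128.

```bash
python3 jog.py '0.3 -0.128 0.77 -0.02 0
0.3 -0.128 0.77 -0.02 0
0.3 -0.128 0.77 -0.02 0
0.3 -0.128 0.77 -0.02 0
0.3 -0.128 0.77 -0.02 0'; python3 jog.py '0.3 -0.128 0.77 -0.02 0
0.3 -0.128 0.77 0 0
0.3 -0.128 0.77 0 0
0.3 -0.128 0.77 0 0
0.3 -0.128 0.77 0 0';  python3 jog.py '0.3 0 0 0 0'; python3 d.py .566 .082 .06
python3 - <<'E'
from h import *
import json
i=cams.capture("wrist")[:,:,::-1];i2=cams.capture("top")[:,:,::-1]
cv2.imwrite("pics/w3.png",np.hstack([cv2.resize(i,(400,300)),cv2.resize(i2,(400,300))]))
E
```

```text
clock: 9.85
ee_pos: [0.5513, -0.1115, 0.2872]
tool_rot: [-0.14, 3.138, -0.0]
ft_force: [0.8, 0.5, 0.3]
width: 0.737
finger_force: 22.7
clock: 10.35
ee_pos: [0.5661, 0.0831, 0.2882]
tool_rot: [-0.14, 3.138, -0.0]
ft_force: [0.6, 0.2, -0.1]
width: 0.736
finger_force: 22.7
clock: 10.45
ee_pos: [0.5662, 0.0855, 0.2878]
tool_rot: [0.146, -3.138, -0.001]
ft_force: [-0.3, 0.3, -0.5]
width: 0.739
finger_force: 22.7
t 10.45 pos [0.5662 0.0855 0.2878] ang 1.664 turn 0 tool d now [ 0.0005 -0.0037  0.2278] after turn [ 0.0005 -0.0037  0.2278] tiltz [-0.     0.001 -1.   ]
```

View pics/w3.png

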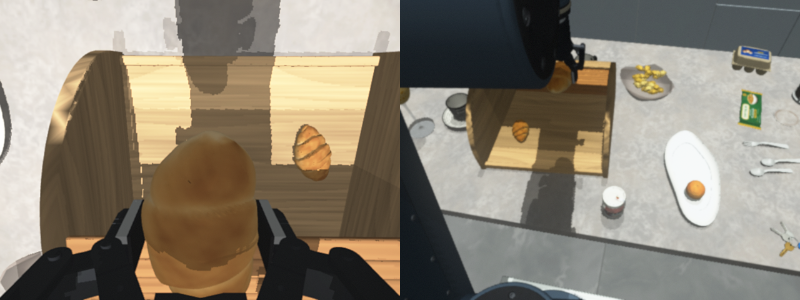

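The roll hangs over the free floor on the right, the croissant is clear on the left, and the cover's edge lies just behind the hand. I descend while watching the force.

Converted, 0.04 m is 0.8, 0.02 m is 0.4.

```bash
python3 jog.py '0.3 0.08 -0.08 0.4 0
0.3 0 0 0.8 0
0.3 0 0 0.8 0
0.3 0 0 0.8 0
0.3 0 0 0 0'; python3 d.py .562 .082 .02
```

```text
clock: 11.05
ee_pos: [0.5595, 0.0755, 0.1437]
tool_rot: [0.137, -3.131, 0.001]
ft_force: [-0.4, -0.2, -0.6]
width: 0.736
finger_force: 22.7
t 11.05 pos [0.5595 0.0755 0.1437] ang 1.658 turn 0 tool d now [-0.004   0.0063  0.1236] after turn [-0.004   0.0063  0.1236] tiltz [-0.008 -0.001 -1.   ]
```

Converted, 0.03 m is 0.6, 0.02 m is 0.4.

```bash
python3 jog.py '0.3 0 0 0.6 0
0.3 0 0 0.6 0
0.3 0 0 0.6 0
0.3 0 0 0.4 0
0.3 0 0 0 0'; python3 d.py .562 .082 .015
```

```text
clock: 11.55
ee_pos: [0.5622, 0.0764, 0.0377]
tool_rot: [0.139, -3.137, 0.0]
ft_force: [-0.1, 0.8, 0.2]
width: 0.738
finger_force: 22.7
t 11.55 pos [0.5622 0.0764 0.0377] ang 1.659 turn 0 tool d now [-0.0004  0.0056  0.0227] after turn [-0.0004  0.0056  0.0227] tiltz [-0.002 -0.    -1.   ]
```

```bash
python3 jog.py '0.3 0 0 0.24 0
0.3 0 0 0.16 0
0.3 0 0 0.06 0
0.3 0 0 0 0'; python3 d.py .562 .082 .015
```

```text
clock: 11.95
ee_pos: [0.5626, 0.0772, 0.0152]
tool_rot: [0.14, -3.138, -0.0]
ft_force: [0.5, 0.2, -1.0]
width: 0.737
finger_force: 22.7
t 11.95 pos [0.5626 0.0772 0.0152] ang 1.66 turn 0 tool d now [0.0002 0.0049 0.0002] after turn [0.0002 0.0049 0.0002] tiltz [-0. -0. -1.]
```

Converted, 0.002 m is 0.04.

```bash
python3 jog.py '0.3 0 0 0.04 0
0.3 0 0 0 0
0.3 0 0 0 0'; python3 jog.py '0.85 0 0 0 0
0.95 0 0 0 0
0.95 0 0 0 0
0.95 0 0 0 0
0.95 0 0 0 0'; python3 jog.py '0.95 0 0 -0.4 0
0.95 0 0 -0.6 0
0.95 0 0 -0.8 0
0.95 0 0 -0.9 0
0.95 0 0 -0.9 0';python3 jog.py '1 0 0 -0.9 0
1 0 0 -0.9 0
1 0 0 0 0
1 0 0 0 0'
python3 - <<'E'
from h import *
import json
o=monitor.observe();i=cams.capture("wrist")[:,:,::-1];i2=cams.capture("top")[:,:,::-1]
json.dump({k:np.array(o[k]).tolist() for k in("ee_pos","tool_rot")},open("w4.json","w"))
cv2.imwrite("pics/w4.png",np.hstack([cv2.resize(i,(400,300)),cv2.resize(i2,(400,300))]))
b=np.load("b.npy");q=1.6
print(b2w([[-.215*np.cos(1.65),0,.055+.215*np.sin(1.65)]],b))
E
python3 d.py .671 .166 .315 1.66
```

```text
clock: 12.25
ee_pos: [0.5631, 0.0773, 0.0137]
tool_rot: [-0.14, 3.137, 0.0]
ft_force: [-0.1, -0.7, 4.4]
width: 0.734
finger_force: 23.2
clock: 12.75
ee_pos: [0.5625, 0.0772, 0.013]
tool_rot: [0.14, -3.138, 0.0]
ft_force: [-0.0, -0.6, -0.3]
width: 0.95
finger_force: 0.0
clock: 13.25
ee_pos: [0.5621, 0.0772, 0.1948]
tool_rot: [0.14, -3.138, 0.0]
ft_force: [2.1, -0.4, -0.0]
width: 0.947
finger_force: 0.0
clock: 13.65
ee_pos: [0.5631, 0.0773, 0.2838]
tool_rot: [-0.14, 3.137, 0.0]
ft_force: [1.4, 0.1, -1.6]
width: 0.999
finger_force: 0.0
[[0.67231433 0.16748567 0.26932598]]
t 13.75 pos [0.5622 0.0772 0.2819] ang 1.66 turn 0.0 tool d now [-0.1162  0.0788 -0.0333] after turn [-0.1162  0.0788 -0.0333] tiltz [-0.002 -0.    -1.   ]
```

View pics/w4.png

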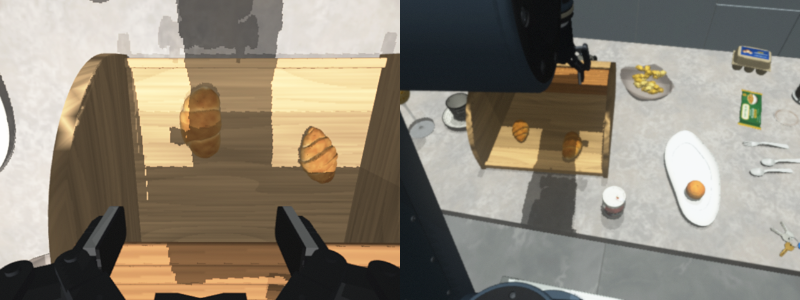

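The roll lies flat and released beside the croissant. Next I go back to the pull, from above.

Converted, -0.039 m is -0.78, -0.033 m is -0.66.

```bash
python3 jog.py '1 0 0 -0.66 0
1 -0.78 0.526 0 0
1 -0.78 0.526 0 0
1 -0.78 0.526 0 0
1 0 0 0 0'; python3 d.py .6715 .1665 .2545 1.66
```

```text
clock: 14.25
ee_pos: [0.6562, 0.1521, 0.3134]
tool_rot: [0.143, -3.134, 0.001]
ft_force: [0.8, 0.1, -1.5]
width: 1.001
finger_force: 0.0
t 14.25 pos [0.6562 0.1521 0.3134] ang 1.662 turn 0.002 tool d now [-0.0169  0.013   0.0588] after turn [-0.0168  0.013   0.0588] tiltz [-0.005 -0.001 -1.   ]
```

Converted, -0.016 m is -0.32, 0.013 m is 0.26.

```bash
python3 jog.py '1 -0.32 0.26 0 0
1 0 0 0 0'; python3 d.py .6715 .1665 .2545 1.66
```

```text
clock: 14.45
ee_pos: [0.6693, 0.1652, 0.315]
tool_rot: [0.141, -3.134, 0.001]
ft_force: [0.9, -0.6, -0.5]
width: 1.003
finger_force: 0.0
t 14.45 pos [0.6693 0.1652 0.315 ] ang 1.661 turn 0.001 tool d now [-0.0026  0.0012  0.0605] after turn [-0.0026  0.0012  0.0605] tiltz [-0.004 -0.001 -1.   ]
```

Converted, 0.025 m is 0.5, 0.0105 m is 0.21.

```bash
python3 jog.py '1 -0.04 0.02 0.5 0
1 0 0 0.5 0
1 0 0 0.21 0
1 0 0 0 0'; python3 d.py .6715 .1665 .2545 1.66;  python3 jog.py '0.2 0 0 0 0
0.2 0 0 0 0
0.2 0 0 0 0
0.2 0 0 0 0
0 0 0 0 0' 40;python3 d.py .6715 .1665 .2545 1.66
```

```text
clock: 14.85
ee_pos: [0.6692, 0.1645, 0.2558]
tool_rot: [0.139, -3.135, 0.001]
ft_force: [-0.0, 0.2, -0.2]
width: 0.999
finger_force: 0.0
t 14.85 pos [0.6692 0.1645 0.2558] ang 1.66 turn -0.0 tool d now [-0.0025  0.0018  0.0013] after turn [-0.0025  0.0018  0.0013] tiltz [-0.003 -0.001 -1.   ]
clock: 15.35
ee_pos: [0.6712, 0.1659, 0.2583]
tool_rot: [-0.14, 3.137, 0.001]
ft_force: [-1.2, 1.8, 6.6]
width: 0.461
finger_force: 41.3
t 15.35 pos [0.6712 0.1659 0.2583] ang 1.66 turn 0.0 tool d now [-0.0004  0.0006  0.0038] after turn [-0.0004  0.0006  0.0038] tiltz [ 0.002  0.001 -1.   ]
```

Pinched again. I roll the cover down along the reverse arc.

Converted, 0.0108 m is 0.216, 0.0006 m is 0.012.

```bash
python3 jog.py '0 0.18 0 -0.008 0
0 0.18 0 -0.004 0
0 0.216 0 0.01 0
0 0.214 0 0.012 0
0 0.214 0 0.026 0'; python3 jog.py '0 0.21 0 0.038 0
0 0.416 0 0.106 0
0 0.404 0 0.148 0
0 0.386 0 0.188 0
0 0.366 0 0.224 0'; python3 d.py .4395 .1455 .059
```

```text
clock: 15.85
ee_pos: [0.6217, 0.1615, 0.2565]
tool_rot: [-0.14, 3.135, 0.002]
ft_force: [6.1, 4.8, 1.5]
width: 0.459
finger_force: 41.3
clock: 16.35
ee_pos: [0.5325, 0.1536, 0.222]
tool_rot: [-0.14, 3.134, 0.002]
ft_force: [1.7, 4.1, 9.6]
width: 0.455
finger_force: 43.5
t 16.35 pos [0.5325 0.1536 0.222 ] ang 1.66 turn 0 tool d now [0.094  0.     0.1626] after turn [0.094  0.     0.1626] tiltz [ 0.004  0.002 -1.   ]
```

Converted, 0.0187 m is 0.374, 0.0171 m is 0.342.

```bash
python3 jog.py '0 0.342 0 0.26 0
0 0.314 0 0.294 0
0 0.284 0 0.324 0
0 0.25 0 0.35 0
0 0.214 0 0.374 0'; python3 jog.py '0 0.176 0 0.392 0
0 0.136 0 0.408 0
0 0.052 0 0.21 0
0 0.042 0 0.21 0'; python3 d.py .4395 .1455 .059
```

```text
clock: 16.85
ee_pos: [0.4614, 0.1474, 0.1408]
tool_rot: [-0.141, 3.138, 0.002]
ft_force: [-4.5, 4.9, 7.0]
width: 0.458
finger_force: 50.5
clock: 17.25
ee_pos: [0.4405, 0.1455, 0.0789]
tool_rot: [0.141, -3.136, -0.002]
ft_force: [-11.9, 6.0, 8.1]
width: 0.457
finger_force: 55.1
t 17.25 pos [0.4405 0.1455 0.0789] ang 1.661 turn 0 tool d now [0.001  0.     0.0199] after turn [0.001  0.     0.0199] tiltz [-0.002  0.001 -1.   ]
```

Converted, 0.01 m is 0.2, 0.007 m is 0.14.

```bash
python3 jog.py '0 0.01 0 0.2 0
0 0.01 0 0.14 0
0 0 0 0.06 0
0 0 0 0.04 0
0 0 0 0 0';python3 d.py .4395 .1455 .059; python3 jog.py '0 0 0 0.04 0
0 0 0 0.02 0
0 0 0 0 0';python3 d.py .4395 .1455 .059
```

```text
clock: 17.75
ee_pos: [0.4383, 0.1453, 0.0564]
tool_rot: [0.141, -3.133, -0.002]
ft_force: [-17.4, 7.3, -1.5]
width: 0.46
finger_force: 56.1
t 17.75 pos [0.4383 0.1453 0.0564] ang 1.661 turn 0 tool d now [-0.0012  0.0001 -0.0026] after turn [-0.0012  0.0001 -0.0026] tiltz [-0.005  0.001 -1.   ]
clock: 18.05
ee_pos: [0.4382, 0.1453, 0.0536]
tool_rot: [0.142, -3.133, -0.002]
ft_force: [-17.0, 6.2, 1.5]
width: 0.459
finger_force: 56.5
t 18.05 pos [0.4382 0.1453 0.0536] ang 1.661 turn 0 tool d now [-0.0013  0.0001 -0.0055] after turn [-0.0013  0.0001 -0.0055] tiltz [-0.005  0.001 -1.   ]
```

The manual's scale: shifts go in shares of 50 mm and turns go in shares of 180 degrees. Converting my numbers, 0.002 m is 0.04, 0.001 m is 0.02.

```bash
python3 jog.py '0 0.04 0 0.04 0
0 0.02 0 0.04 0
0 0 0 0 0';python3 jog.py '0 0 0 0.04 0
0 0 0 0.04 0
0 0 0 0 0'
```

```text
clock: 18.35
ee_pos: [0.438, 0.1453, 0.0505]
tool_rot: [-0.141, 3.138, 0.002]
ft_force: [-3.1, 5.0, -1.8]
width: 0.456
finger_force: 56.2
clock: 18.65
ee_pos: [0.438, 0.1453, 0.0484]
tool_rot: [-0.141, 3.138, 0.003]
ft_force: [-21.4, -0.5, 49.2]
width: 0.458
finger_force: 61.8
```

Converted, -0.04 m is -0.8, 0.02 m is 0.4.

```bash
python3 jog.py '1 0 0 0 0
1 0 0 0 0
1 0 0 0 0
1 0 0 0 0
1 0 0 0 0';python3 jog.py '1 0.4 0 0 0
1 0.4 0 0 0
1 0 0 -0.8 0
1 0 0 -0.8 0
1 0 0 -0.74 0'; python3 jog.py '1 0 0 0 0
1 0 0 0 0'
python3 - <<'E'
from h import *
o=monitor.observe();i=cams.capture("wrist")[:,:,::-1];i2=cams.capture("top")[:,:,::-1]
print(o["ee_pos"],o["clock"])
cv2.imwrite("pics/w5.png",np.hstack([cv2.resize(i[200:440,180:480],(400,320)),cv2.resize(i2[200:340,120:295],(400,320))]))
E
```

```text
clock: 19.15
ee_pos: [0.438, 0.1446, 0.0462]
tool_rot: [0.14, -3.138, 0.0]
ft_force: [0.6, 0.4, 0.1]
width: 0.996
finger_force: 0.0
clock: 19.65
ee_pos: [0.3978, 0.141, 0.165]
tool_rot: [-0.14, 3.138, 0.0]
ft_force: [1.4, 0.3, 0.4]
width: 1.001
finger_force: 0.0
clock: 19.85
ee_pos: [0.3986, 0.1412, 0.1637]
tool_rot: [-0.14, 3.137, 0.001]
ft_force: [1.1, 0.1, -0.3]
width: 0.997
finger_force: 0.0
[0.39860332 0.14121515 0.16370764] 19.85
```

View pics/w5.png

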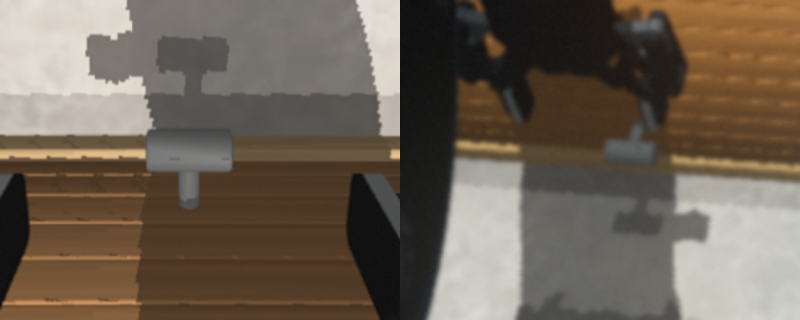

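The wrist and top views show the cover down, with its lower edge at the sill and the pull at about (322,312) in the full wrist picture. I check this against the first wrist picture.

Run:
```python
from h import *
import json
o1=json.load(open("w1.json"));o=monitor.observe()
print(onz("wrist",[(314,312)],.07,o1),onz("wrist",[(321.7,312.5)],.07,o))
t0=cv2.imread("pics/top0.png");t=cams.capture("top")[:,:,::-1].copy()
# template match of pull in top before/after
T=t0[254:274,206:234];r=cv2.matchTemplate(t[240:300,190:250],T,cv2.TM_CCOEFF_NORMED);_,v,_,l=cv2.minMaxLoc(r);print(v,l[0]+190-206,l[1]+240-254)
```

```text
[[0.44380359 0.14604765 0.07      ]] [[0.43691163 0.1452358  0.07      ]]
0.9042669534683228 1 3
```

The pull now sits slightly lower than at the start, hard against its stop (49 N upward reaction), so the cover is fully closed. The gripper is clear, so I hand in.

```bash
python3 -c "
from rig import bot, cams, workorder, monitor
print(workorder.finish_job())"
```

```text
the job is handed in; nothing more can be done
None
```

I handed the job in at about 20 s of the 72 s limit, but the hand-in returned no verdict. The milk roll is lying flat on the bin floor beside the croissant. The cover is rolled down hard against its stop, and the gripper is clear. I never touched the croissant or the mandarin.

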